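# Draw out a tube warmer's block with the hook key and press in its reference insert

## Robot

A 6-joint arm with a two-finger parallel gripper is mounted at the origin on a cart in front of the work surface, level with it; the furniture and walls round the work are solid. World frame = base frame: x ahead of the robot, y to its left, z up, the work surface at z = 0. Lengths are in m, angles in rad, forces in N, time in s.
With the tool pointing down it reaches from about 0.3 to 0.875 m from the base axis. Payload 6.4 kg.
Tool frame: the origin (TCP) lies at the very end of the fingers, on their centre line; the grasp point (between the pads) lies 19 mm behind it; z points along the fingers, y is the line along which they close (so a half turn about z gives the same grasp; the last joint's range is limited). The gripper opens to 85 mm and grips with 20 to 120 N. Pads are 22 mm wide; open, the fingers measure 114 mm over their backs; the gripper's body (76 mm by 85 mm) begins 54 mm behind the grasp point. The pads swing forward as they close: fully open they stand 13 mm farther back than shut.
Start: joints at [-1.362, 0.181, 1.607, -0, 1.354, -0.206], TCP at [0.232, -0.526, 0.231] pointing down, gripper open.
Joint ranges: [-2.99, 2.99], [-0.89, 2.07], [0.3, 2.58], [-1.14, 4.28], [0, 2.63], [-3.12, 3.12]. Speed limits (rad/s): [2.57, 2.57, 3.01, 3.14, 3.14, 3.14].

## Interface

Orientations are given as a unit quaternion [w, x, y, z].
In Python, from bench import robot gives the robot as it stands. The module is installed in compiled form; this text tells all that it offers.
- The arm moves only by the tool drive_tool, never from a script. Its argument "targets" is a list of rows, each a list of 7 numbers: the shift along the world's x, y, z in units of 40 mm (1.0 is 40 mm), then the turn, a rotation vector about the world's x, y, z in units of 6 degrees (1.0 is 6 degrees), then the opening, from -1 (shut) to 1 (fully open). A call has 1 to 12 rows; each row is the pose to reach, as a shift and turn from the pose commanded when the call began; what a row does not reach only later rows make up. A row lasts 1/10 s, in which the tool goes at most 50 mm and 8.59 degrees, less where a joint would pass 70% of its speed; a pose out of reach is approached as far as the arm can. A call with a gripper value outside its range is refused whole. The fingers move at their own pace and stop on an object; the grip force is fixed at half the most. Time passes only in rows, so rows that repeat a pose let the fingers close. It gives the time, the measured TCP pose, the force, the opening and the grip force at its end, in the units of the state.
- robot.observe(): the state, without advancing time (a new reading comes with each control period).
- robot.snapshot(name): name is "scene" or "top" or "wrist"; returns a dict with "img" (384x512x3 uint8, blue, green, red), "camera_matrix" (3x3 intrinsics, pixels), "D" ([k1, k2, p1, p2, k3] as OpenCV has them; the pictures are not rectified), "R" (3x3) and "t" (3): a world point X has camera coordinates R X + t. Camera axes: x right, y down, z forward; pixel columns grow to the right and rows downward; lengths in m; the calibration is good to about 2 mm. A picture is of the moment at which its call begins. There is no depth.
- robot.hand_in(): hands the job in; it is judged then, once.
The state is a dict: "time": time; "joints": joint angles; "qvel": joint speeds; "joint_efforts": joint torques, N m; "position": TCP position; "tool_rot": TCP orientation; "wrist_force": force on the tool from outside, world axes, zero at the start; "ft_torque": the same for the moment, N m; "width": finger opening in m; "gripper_force": force on a finger pad.
Only numpy, scipy, OpenCV 4.12 (cv2) and the standard library are available. Lean on these libraries where they do the work, as an engineer would, in place of code of your own. Each camera call takes 0.05 s, during which the arm holds its last target. There are 200 camera calls.

## Task

The tube warmer's metal block is parked inside and its pull eye sits out of sight under the hood. Reach in with the red-handled hook key, feel for the eye, catch it and gently draw the block fully out to its stop, keeping the gripper off the warmer until the block is out. Lay the key down on its base on the bench clear of the warmer and press the loose brass insert fully home in the block's empty bore, shoulder flush on the block, leaving the block out and the amber bottle and yellow-capped vial undisturbed.

Things in the scene. Friction and masses are not known exactly. Their poses are not given: they have to be found in the camera images.
- warmer: White bench-top tube warmer, fixed, 170 x 170 x 102 mm high. Origin on the bench; its open front lies 100 mm from it along its -x, its back 70 mm along +x. z up.
- slot (a point): Middle of the mouth of the warmer's front slot, under the hood's front edge, 52 mm over the bench. The slot opens to the warmer's -x; it is 144 mm wide (y) and 56 mm high: floor pan top at z = 24 mm, hood (a ledge, z = 80 to 102 mm) above; from its front edge a 6 mm thick fascia hangs down to z = 63 mm, with two gates at y = -35 and +35 for the inserts' collars.
- block (a joint): Travel of the warmer's metal block along the warmer's -x, m: 0 = fully in, 0.110 = fully out at a hard stop. It stays where it is left; sliding it takes about 3 N. Block 128 mm wide, z = 30 to 56 mm; home, its front face is 60 mm back under the ledge.
- face (a point): Middle of the block's front face, z = 43 mm, axes as the warmer's. A pull eye stands out from the face, an upright staple of 5 mm wire: outer upright bar centred 28 mm in front of the face; opening behind it 22 mm deep, 19 mm high about z = 43 mm, entered sideways along y. The eye is clamped at an unknown y, -22 to +22 mm from here, hidden by the ledge and rigid: find it by touch.
- bore (a point): Centre of the mouth of the block's empty bore, 56 mm over the bench, 25 mm behind the block's face, 35 mm to -y. Upright, 23.4 mm wide, 26 mm deep. Spring plungers 10 mm down, at its +y and -y sides, grip the insert: merely let go it stands 5 to 10 mm proud; pressing it home past them takes 5 to 12 N. 70 mm away along +y a fixed insert stands 19 mm above the block.
- hook: Hook key, 0.09 kg. Red handle, 56 (x) x 18 (y) x 32 mm high, on its flat base; origin: centre of the base. A 6 mm steel rod runs along +x, axis 16 mm above the base, and at x = 126 mm turns to +y into a J whose tip at y = 16.5 mm turns back to x = 119 mm (outer faces x = 129, y = 19.5 mm). Inside, the J is 10 mm wide and opens to -x. Grasp the handle across its 18 mm.
- crook (a point): Point inside the hook key's J where the wire of an eye comes to lie: 120.5 mm in front of the key's origin, 8.5 mm to its +y, 16 mm above its base.
- insert: Loose brass insert (shouldered bush), 0.15 kg, 39 mm high, standing upright. Origin: centre of its foot; z along its axis. Foot 17.6 mm across, widening to 22 mm over 6 mm; 22 mm body to z = 20 mm; shoulder 32 mm across, z = 20 to 25; collar to grasp 22 mm across, z = 25 to 39. Solid.
- shoulder (a point): Centre of the underside of the insert's shoulder, 20 mm above its foot; home, it meets the block's top at the bore's mouth.
- amber_bottle: Amber reagent bottle with a white cap, 52 mm across, 105 mm high, standing loose to the left of the warmer; origin under its middle. Leave alone.
- yellow_vial: Small vial with a yellow cap, 23 mm across, 52 mm high, standing loose to the left of the warmer; origin under its middle. Leave alone.
Things that resemble listed ones, but are neither listed nor needed, are in the scene too. Several things have the shape of the insert; the one meant has the colours described above.

How it is judged:
By the outcome, as a careful person would: the job done as asked, in the order asked, and still so for the second after the job is handed in, with the robot touching nothing.
It also fails if it takes over 64 s, if anything falls off the work surface, if the arm or the gripper's body presses on something with over 40 N, if the wrist force passes 120 N, or if a joint passes its speed limit or range.

## Working session

There is one attempt and no reset: what is moved stays moved. The work goes in short steps, Python scripts to look and compute and a tool call to move; the robot and the scene stay as the last step left them, time stands still between calls to the robot, and variables do not carry over. Pictures are saved under pics/ and viewed, at most 10 in all, crops included, and the job is handed in when it is done.

Besides the shell and the picture viewer there is one more tool, called after "Emit:" as name(argument=value, ...), one argument or row to a line, values as JSON. drive_tool: Moves the arm, as the interface text tells. Its arguments: {"type":"object","properties":{"targets":{"type":"array","items":{"type":"array","items":{"type":"number"}}}},"required":["targets"]}

```bash
mkdir -p pics; cat > h.py <<'E'
import numpy as np, cv2
from bench import robot
def snap(n,f=None):
    s=robot.snapshot(n); s={k:np.array(v) for k,v in s.items()}
    if f: cv2.imwrite('pics/'+f,s['img'])
    np.save('/tmp/'+n+'.npy',s,allow_pickle=True); return s
def ray(s,u,v):
    p=cv2.undistortPoints(np.array([[[u,v]]],float),s['camera_matrix'],s['D'])[0,0]
    R=s['R'];t=s['t'].ravel(); return -R.T@t, R.T@np.array([p[0],p[1],1])
def plane(s,u,v,z):
    o,d=ray(s,u,v); return o+d*(z-o[2])/d[2]
def tri(a,b):
    (o,d),(p,e)=a,b; d=d/np.linalg.norm(d); e=e/np.linalg.norm(e)
    k=np.linalg.lstsq(np.c_[d,-e],p-o,rcond=None)[0]; x,y=o+k[0]*d,p+k[1]*e
    return (x+y)/2,np.linalg.norm(x-y)
def proj(s,X):
    r=cv2.Rodrigues(s['R'])[0]; return cv2.projectPoints(np.array(X,float).reshape(-1,1,3),r,s['t'].astype(float).ravel(),s['camera_matrix'],s['D'])[0].reshape(-1,2)
def load(n): return np.load('/tmp/'+n+'.npy',allow_pickle=True).item()
E
python3 - <<'E'
from h import *
np.set_printoptions(precision=4,suppress=True)
a=[snap(n) for n in('scene','top')]
for n,s in zip(('scene','top'),a):
    cv2.imwrite(f'pics/{n}0.png',cv2.resize(s['img'],(800,600),interpolation=cv2.INTER_CUBIC)); print(n,-s['R'].T@s['t'].ravel(),s['R'][2])
print(robot.observe())
E
```

```text
scene [0.0792 0.4985 0.7273] [ 0.5488 -0.4291 -0.7174]
top [0.3134 0.0958 1.3015] [ 0.2256  0.0049 -0.9742]
{'time': 0.1, 'joints': array([-1.3623,  0.1815,  1.6079,  0.    ,  1.3538, -0.2063]), 'qvel': array([-0.0015, -0.0007, -0.0022,  0.0012, -0.    ,  0.    ]), 'joint_efforts': array([ -0.0003, -44.5874, -35.2239,  -0.0004,   0.0042,   0.    ]), 'position': array([ 0.2316, -0.5257,  0.2305]), 'tool_rot': array([-0.0008,  0.9786,  0.2059,  0.    ]), 'wrist_force': array([ 0.4818,  1.2623, -0.2184]), 'ft_torque': array([ 0.0393,  0.0028, -0.0023]), 'gripper_force': 0.0, 'width': 0.0852176666015687}
```

View pics/scene0.png

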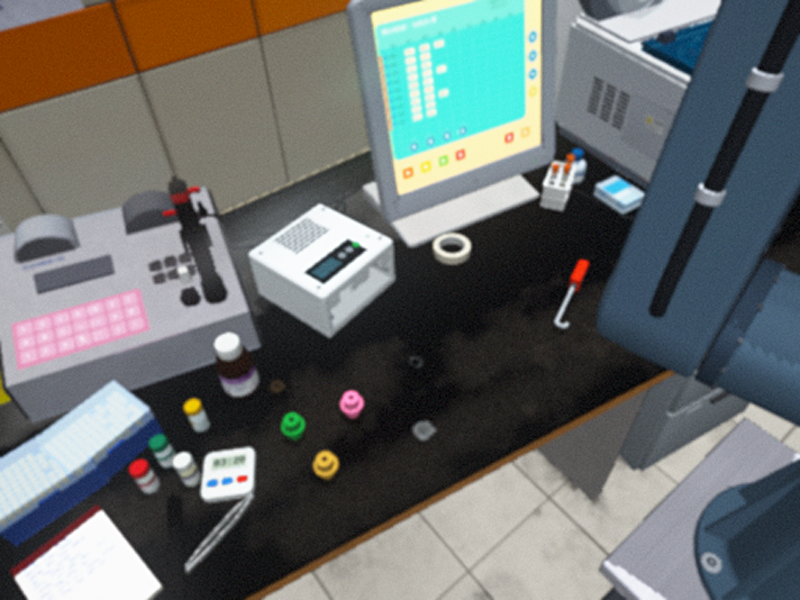

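View pics/top0.png

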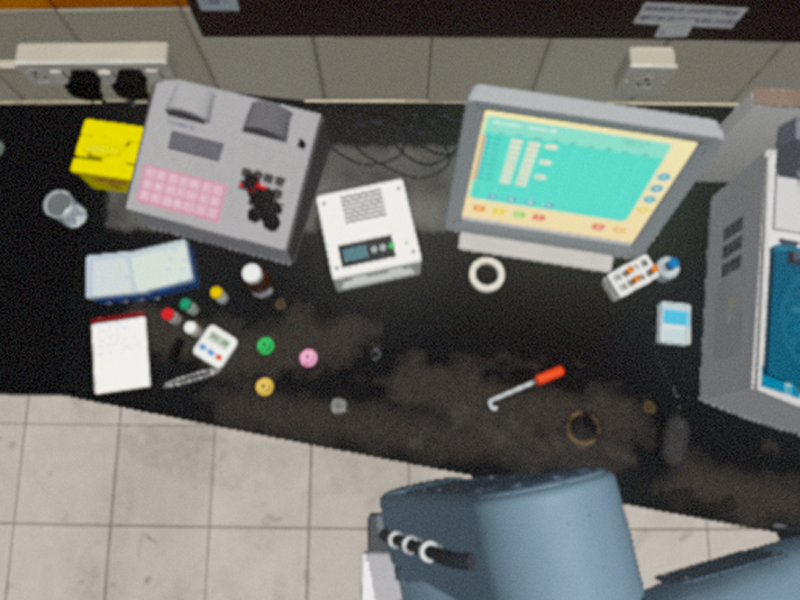

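The scene view shows the warmer at (322,268), the brass insert at (326,465), the hook key at (572,290) and the yellow vial at (196,415). In the top view the warmer is at (368,235), the insert at (264,387), the handle at (550,376), the crook at (492,404) and the bottle at (255,275).

```bash
cat > m.py <<'E'
from h import *
np.set_printoptions(precision=4,suppress=True)
S={n:load(n) for n in('scene','top')}
K=1.5625
def comp(n,lo,hi,box):
    s=S[n]; hsv=cv2.cvtColor(s['img'],cv2.COLOR_BGR2HSV)
    m=cv2.inRange(hsv,np.array(lo),np.array(hi)); b=[int(q/K) for q in box]
    w=np.zeros_like(m); w[b[1]:b[3],b[0]:b[2]]=m[b[1]:b[3],b[0]:b[2]]
    k,l,st,c=cv2.connectedComponentsWithStats(w); i=1+np.argmax(st[1:,4])
    return (l==i).astype(np.uint8),c[i],st[i]
E
python3 - <<'E'
from m import *
for nm,lo,hi,bs,bt in [('handle',(0,120,100),(14,255,255),(545,250,610,300),(525,355,575,395)),
  ('insert',(15,90,80),(35,255,255),(305,440,350,490),(245,370,285,405)),
  ('vialcap',(18,120,120),(35,255,255),(175,390,215,420),(200,280,235,305))]:
    ms,cs,ss=comp('scene',lo,hi,bs); mt,ct,st=comp('top',lo,hi,bt)
    print(nm,cs,ss[4],ct,st[4],tri(ray(S['scene'],*cs),ray(S['top'],*ct)))
    if nm=='handle':
        for z in(.016,.032):
            c=cv2.findContours(mt,0,1)[0][0]; P=np.array([plane(S['top'],*q[0],z)[:2] for q in c],np.float32); print(z,cv2.minAreaRect(P*1000))
    if nm=='insert':
        for z in(.022,.03,.039): print(z,plane(S['scene'],*cs,z),plane(S['top'],*ct,z))
# rod in top
s=S['top'];g=cv2.cvtColor(s['img'],6); b=[int(q/K) for q in(484,378,533,414)]
ys,xs=np.where(g[b[1]:b[3],b[0]:b[2]]>110); xs=xs+b[0];ys=ys+b[1]
P=np.array([plane(s,x,y,.016)[:2] for x,y in zip(xs,ys)]);print('rod',len(P)); print(P[np.argsort(P[:,1])][::4])
# warmer top
for n,box in(('top',(310,170,430,295)),('scene',(245,200,400,340))):
    m,c,st=comp(n,(0,0,175),(180,60,255),box); cc=max(cv2.findContours(m,0,1)[0],key=cv2.contourArea); h=cv2.convexHull(cc)
    q=cv2.approxPolyN(h,4) if n=='top' else cv2.approxPolyDP(h,4,True)
    for u in q.reshape(-1,2): print(n,u*K,plane(S[n],*u,.102))
r=cv2.resize(S['top']['img'][100:260,150:370],None,fx=3.6,fy=3.6,interpolation=3); cv2.imwrite('pics/topcrop.png',r)
E
```

```text
handle [370.4338 173.9485] 136 [351.4331 239.6752] 157 (array([ 0.4795, -0.1942,  0.0248]), np.float64(0.0012532652380307823))
0.016 ((481.36102294921875, -196.57479858398438), (23.65719223022461, 61.589256286621094), 21.767688751220703)
0.032 ((479.27032470703125, -192.9361572265625), (23.362749099731445, 60.82265090942383), 21.76750373840332)
insert [207.992 296.751] 249 [169.0211 247.0423] 142 (array([0.4543, 0.3488, 0.0252]), np.float64(0.000881175597878225))
0.022 [0.4556 0.3478 0.022 ] [0.4549 0.3497 0.022 ]
0.03 [0.4514 0.3495 0.03  ] [0.4541 0.3481 0.03  ]
0.039 [0.4466 0.3514 0.039 ] [0.4531 0.3464 0.039 ]
vialcap [122.6735 259.8571] 98 [137.8276 186.4483] 58 (array([0.6332, 0.4471, 0.0486]), np.float64(0.0024066361166027073))
rod 139
[[ 0.468  -0.161 ]
 [ 0.465  -0.1579]
 [ 0.465  -0.1549]
 [ 0.465  -0.1519]
 [ 0.462  -0.1488]
 [ 0.462  -0.1458]
 [ 0.459  -0.1427]
 [ 0.459  -0.1397]
 [ 0.4589 -0.1367]
 [ 0.4589 -0.1337]
 [ 0.4589 -0.1307]
 [ 0.4559 -0.1276]
 [ 0.4559 -0.1246]
 [ 0.4529 -0.1216]
 [ 0.4529 -0.1186]
 [ 0.4529 -0.1156]
 [ 0.4499 -0.1125]
 [ 0.4498 -0.1095]
 [ 0.4468 -0.1064]
 [ 0.4468 -0.1034]
 [ 0.4438 -0.1004]
 [ 0.4438 -0.0974]
 [ 0.4438 -0.0944]
 [ 0.4201 -0.0938]
 [ 0.4349 -0.0912]
 [ 0.4171 -0.0907]
 [ 0.4349 -0.0882]
 [ 0.4171 -0.0878]
 [ 0.4319 -0.0852]
 [ 0.42   -0.0849]
 [ 0.4348 -0.0823]
 [ 0.423  -0.082 ]
 [ 0.4348 -0.0793]
 [ 0.423  -0.079 ]
 [ 0.4289 -0.0762]]
top [423.4375 270.3125] [0.6628 0.0485 0.102 ]
top [334.375  289.0625] [0.6258 0.2128 0.102 ]
top [315.625  195.3125] [0.8106 0.2538 0.102 ]
top [401.5625 178.125 ] [0.8467 0.0899 0.102 ]
scene [317.1875 204.6875] [0.8438 0.0961 0.102 ]
scene [390.625  239.0625] [0.6853 0.0548 0.102 ]
scene [323.4375 298.4375] [0.6416 0.2165 0.102 ]
scene [248.4375 254.6875] [0.8027 0.2545 0.102 ]
```

View pics/topcrop.png

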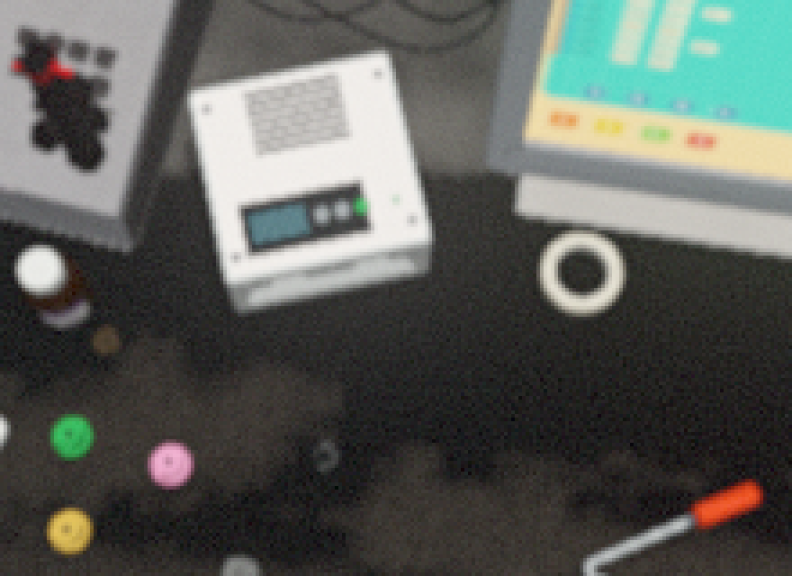

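The crop shows the warmer's top corners at crop pixels (189,92), (389,50), (433,240) and (228,284). The J points toward smaller x, and brass is the lower-left of the three bushes.

```bash
python3 - <<'E'
from m import *
t=S['top'];s=S['scene']
C=np.array([plane(t,150+u/3.6,100+v/3.6,.102) for u,v in((228,284),(433,240),(189,92),(389,50))])
print(C)
C2=np.array([plane(s,u/K,v/K,.102) for u,v in((330,299),(393,238),(250,255),(320,206))]);print(C2)
for c in(C,C2):
    d=(c[2]-c[0]+c[3]-c[1])[:2]; l=(c[0]-c[1]+c[2]-c[3])[:2]
    print(np.degrees(np.arctan2(d[1],d[0])),np.degrees(np.arctan2(l[1],l[0]))-90,np.linalg.norm(d)/2,np.linalg.norm(l)/2,c.mean(0))
# triangulated handle ends / rod line fit
g=cv2.cvtColor(t['img'],6); b=[int(q/K) for q in(496,378,533,404)]
ys,xs=np.where(g[b[1]:b[3],b[0]:b[2]]>110)
P=np.array([plane(t,x+b[0],y+b[1],.016)[:2] for x,y in zip(xs,ys)],np.float32);f=cv2.fitLine(P,2,0,.01,.01).ravel();print(f,np.degrees(np.arctan2(f[1],f[0])))
E
```

```text
[[0.6441 0.2153 0.102 ]
 [0.6819 0.0505 0.102 ]
 [0.8088 0.2522 0.102 ]
 [0.8471 0.0867 0.102 ]]
[[0.6343 0.2096 0.102 ]
 [0.6849 0.0501 0.102 ]
 [0.8004 0.2529 0.102 ]
 [0.8373 0.0944 0.102 ]]
12.508504531348276 12.972478584782905 0.1689337179366242 0.16945464285681455 [0.7455 0.1512 0.102 ]
15.366492446233845 15.395568895307733 0.16514367911046648 0.16493072563941624 [0.7392 0.1518 0.102 ]
[ 0.3917 -0.9201  0.4513 -0.1258] -66.941315
```

Emit:
drive_tool(
  targets=[
    [0.8,1,0,0,0,1.4,1],
    [1.6,2,0,0,0,2.8,1],
    [2.4,3,0,0,0,4.2,1],
    [3.2,4,0,0,0,5.6,1],
    [4,5,0,0,0,7,1],
    [4.8,6,0,0,0,8.4,1],
    [5.5,7,0,0,0,9.8,1],
    [6,8,0,0,0,11.2,1],
    [6,8,0,0,0,12.6,1],
    [6,8,0,0,0,14,1],
    [6,8,0,0,0,14.7,1],
    [6,8,0,0,0,14.7,1],
  ],
)

```text
time: 1.3
position: [0.4716, -0.2058, 0.2309]
tool_rot: [-0.0, 0.559, 0.829, 0.0]
wrist_force: [0.3, -0.1, -0.2]
width: 0.0855
gripper_force: 0.0
```

```bash
python3 - <<'E'
from h import *
s=snap('wrist'); cv2.imwrite('pics/w1.png',cv2.resize(s['img'],(800,600)))
print(-s['R'].T@s['t'].ravel(),s['R'][2])
hsv=cv2.cvtColor(s['img'],40); m=cv2.inRange(hsv,(0,120,90),(12,255,255))|cv2.inRange(hsv,(172,120,90),(180,255,255))
c=max(cv2.findContours(m,0,1)[0],key=cv2.contourArea)
print(cv2.minAreaRect(c))
for z in(0.016,.032): print(cv2.minAreaRect(np.array([plane(s,*q[0],z)[:2]*1000 for q in c],np.float32)))
E
```

```text
[ 0.44360673 -0.13424552  0.37440042] [ 0.11262133 -0.28076105 -0.95314724]
((264.4999694824219, 159.49998474121094), (48.99999237060547, 14.999998092651367), 90.0)
((479.7457580566406, -195.3137664794922), (18.354516983032227, 59.59469223022461), 22.1683292388916)
((478.1322937011719, -192.58749389648438), (17.535106658935547, 56.93426513671875), 22.16847801208496)
```

View pics/w1.png

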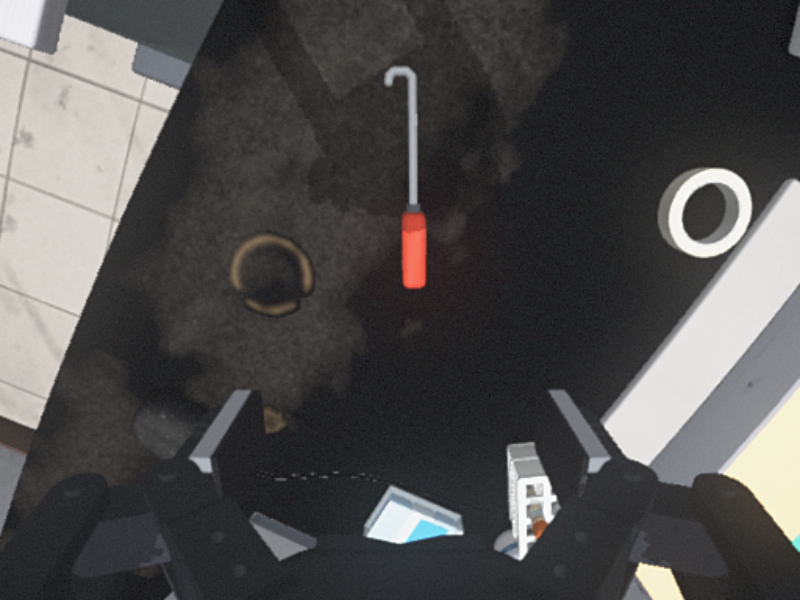

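The wrist view shows the key centred at (413,250) with its handle upright in the image, so the gripper is aligned. The J opens to the left at (400,75).

Emit:
drive_tool(
  targets=[
    [0.18,0.31,-1,0,0,0,0],
    [0.18,0.31,-2.2,0,0,0,0],
    [0.18,0.31,-3.4,0,0,0,0],
    [0.18,0.31,-4.4,0,0,0,0],
    [0.18,0.31,-5.2,0,0,0,0],
    [0.18,0.31,-5.6,0,0,0,0],
    [0.18,0.31,-5.62,0,0,0,0],
    [0.18,0.31,-5.62,0,0,0,-1],
    [0.18,0.31,-5.62,0,0,0,-1],
    [0.18,0.31,-5.62,0,0,0,-1],
    [0.18,0.31,-5.62,0,0,0,-1],
    [0.18,0.31,-5.62,0,0,0,-1],
  ],
)

```text
time: 2.55
position: [0.4799, -0.1946, 0.0078]
tool_rot: [0.001, 0.56, 0.829, -0.0]
wrist_force: [0.1, -0.1, 5.9]
width: 0.0168
gripper_force: 60.8
```

Emit:
drive_tool(
  targets=[
    [0,0,0.6,0,0,0,-1],
    [0,0.2,1.6,0,0,-0.5,-1],
    [0,0.7,2.6,0,0,-1.8,-1],
    [0,1.4,3.6,0,0,-3.2,-1],
    [0,2.1,4.4,0,0,-4.6,-1],
    [0,2.8,4.8,0,0,-6,-1],
    [0,3.5,4.8,0,0,-7.4,-1],
    [0,4.2,4.8,0,0,-8.8,-1],
    [0,4.9,4.8,0,0,-10.2,-1],
    [0,5.5,4.8,0,0,-11.6,-1],
    [0,5.9,4.8,0,0,-13,-1],
    [0,5.95,4.8,0,0,-14.4,-1],
  ],
)

```text
time: 3.75
position: [0.4783, 0.0461, 0.1984]
tool_rot: [-0.0, 0.976, 0.219, -0.0]
wrist_force: [0.4, -0.5, 0.3]
width: 0.0169
gripper_force: 60.0
```

Emit:
drive_tool(
  targets=[
    [0,0,0,0,0,-1.2,-1],
    [0,0,0,0,0,-2.15,-1],
    [0,0,0,0,0,-2.15,-1],
    [0,0,0,0,0,-2.15,-1],
  ],
)

```text
time: 4.15
position: [0.4787, 0.0442, 0.1984]
tool_rot: [-0.0, 0.994, 0.112, -0.0]
wrist_force: [-0.3, 0.4, -1.3]
width: 0.0172
gripper_force: 59.9
```

```bash
python3 - <<'E'
from h import *
s=snap('wrist'); cv2.imwrite('pics/w2.png',cv2.resize(s['img'],(800,600)))
o=robot.observe(); print(o['position'],o['tool_rot'],o['wrist_force'],o['width'],-s['R'].T@s['t'].ravel(),s['R'][2])
E
```

```text
[0.47877187 0.04414408 0.19842675] [-3.17459768e-05  9.93769186e-01  1.11457583e-01 -1.02215983e-04] [ 0.17647114  0.71490983 -1.05786836] 0.016723857997182744 [0.55554354 0.06103521 0.34185046] [-0.29700986 -0.06752558 -0.95248383]
```

View pics/w2.png

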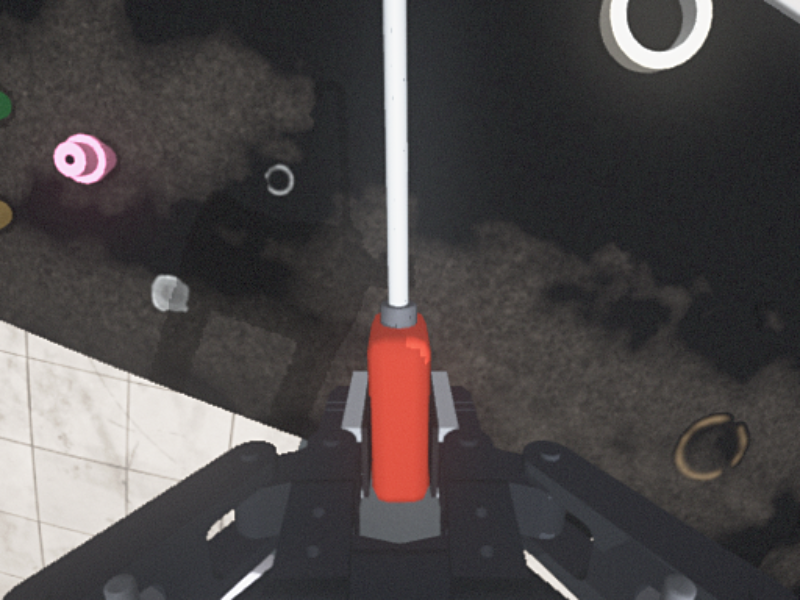

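The wrist view shows the key gripped squarely: handle between (400,320) and (400,500), rod straight up the image. The J is out of view, so I'll measure it in the fixed cameras.

```bash
python3 - <<'E'
from h import *
w=load('wrist'); K=1.5625
for v in(318,500): print(plane(w,400/K,v/K,.2226))
a=snap('scene')['img'][115:235,140:340]; b=snap('top')['img'][100:260,190:330]
A=cv2.resize(a,None,fx=4,fy=4,interpolation=3);B=cv2.resize(b,None,fx=3.75,fy=3.75,interpolation=3)
cv2.imwrite('pics/sc2.png',A);cv2.imwrite('pics/tp2.png',B)
E
```

```text
[0.51463961 0.05151553 0.2226    ]
[0.45633952 0.03815393 0.2226    ]
```

View pics/sc2.png

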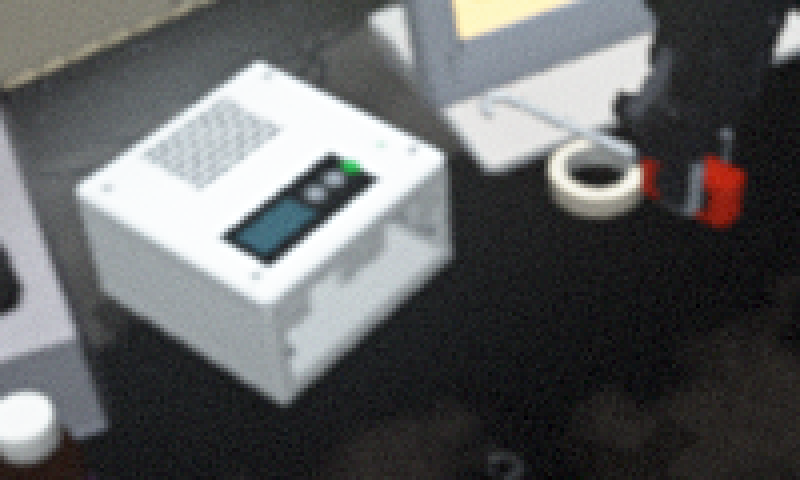

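View pics/tp2.png

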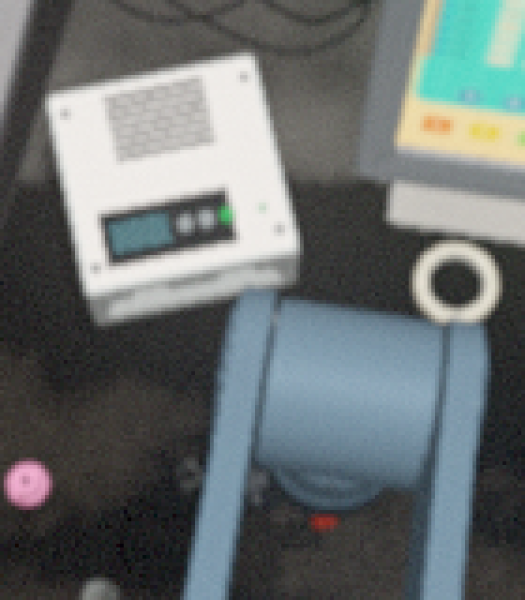

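The scene crop shows the J end at (487,100) and the warmer's top corners at (447,155), (268,300), (78,190) and (258,62). In the top crop the arm hides the key, and the warmer's corners are at (47,97), (252,54), (300,243) and (85,287).

```bash
python3 - <<'E'
from h import *
from scipy.optimize import least_squares
np.set_printoptions(precision=4,suppress=True)
s,t=load('scene'),load('top')
ps=np.array([(268,300),(447,155),(78,190),(258,62)])/4+(140,115)
pt=np.array([(85,287),(300,243),(47,97),(252,54)])/3.75+(190,100)
L=np.array([(-.1,.085),(-.1,-.085),(.07,.085),(.07,-.085)])
def W(p): c,q=np.cos(p[2]),np.sin(p[2]); return np.c_[p[0]+L[:,0]*c-L[:,1]*q,p[1]+L[:,0]*q+L[:,1]*c,np.full(4,.102)]
for use in('s','t','st'):
    f=lambda p: np.concatenate(([(proj(s,W(p))-ps).ravel()] if 's' in use else [])+([(proj(t,W(p))-pt).ravel()] if 't' in use else []))
    r=least_squares(f,[.76,.154,.22]); print(use,r.x,np.degrees(r.x[2]),r.fun)
for c,z in(((268,300),.102),((447,155),.102)): pass
for i in range(4): print('corner',tri(ray(s,*ps[i]),ray(t,*pt[i])))
for q in((480,100),(487,97),(495,93),(483,113)): print('J',plane(s,140+q[0]/4,115+q[1]/4,.2066))
p=np.array([.4788,.0441]);e=np.array([np.cos(.2234),np.sin(.2234)]);n=np.array([-e[1],e[0]])
for q in((480,100),(487,97),(495,93),(483,113)):
    d=plane(s,140+q[0]/4,115+q[1]/4,.2066)[:2]-p; print(d@e,d@n)
print('expected crook px if off 0:',(proj(s,[[*(p+e*k+n*m),.2066] for k,m in((126,0),(126,16.5),(119,16.5))for k,m in[(k/1000,m/1000)]])-(140,115))*4)
E
```

```text
s [0.7581 0.1559 0.23  ] 13.178432327734416 [ 0.2801  0.9486  0.8567 -0.4715 -1.3635 -0.304   0.2412 -0.7802]
t [0.7629 0.1559 0.2239] 12.828234196547662 [ 0.2405  1.5429  0.1795  1.0964 -0.6835 -1.3994  0.2492 -1.4318]
st [0.7608 0.1555 0.2273] 13.02105501949991 [-0.3523  0.2535  0.3503 -0.9685 -1.7267 -0.9961 -0.0499 -1.293   0.4875
  2.3249  0.4054  1.6845 -0.6378 -0.626   0.2782 -0.8409]
corner (array([0.6497, 0.2153, 0.0992]), np.float64(0.006329918235904922))
corner (array([0.6881, 0.0497, 0.0955]), np.float64(0.0040510573761807205))
corner (array([0.8087, 0.2518, 0.0984]), np.float64(0.0019344539777304752))
corner (array([0.847 , 0.0894, 0.0986]), np.float64(0.00028225039542872856))
J [0.605  0.0842 0.2066]
J [0.6045 0.0795 0.2066]
J [0.6044 0.0738 0.2066]
J [0.5949 0.0903 0.2066]
0.13193631361874383 0.011183905592727604
0.13046832688698615 0.006707235381467114
0.12910061795378894 0.0011582211072693055
0.12345036257726692 0.019297927565053365
expected crook px if off 0: [[500.6339  94.0244]
 [482.4927 108.7433]
 [492.4526 113.4866]]
```

Emit:
drive_tool(
  targets=[
    [0.4,0.1,-0.8,0,0,0.03,-1],
    [0.9,0.2,-1.8,0,0,0.03,-1],
    [1.2,0.26,-2.8,0,0,0.03,-1],
    [1.32,0.26,-3.6,0,0,0.03,-1],
    [1.32,0.26,-4,0,0,0.03,-1],
    [1.32,0.26,-4.09,0,0,0.03,-1],
    [1.32,0.26,-4.09,0,0,0.03,-1],
    [1.32,0.26,-4.09,0,0,0.03,-1],
  ],
)

```text
time: 5.1
position: [0.5327, 0.0544, 0.0361]
tool_rot: [0.0, 0.994, 0.112, 0.001]
wrist_force: [0.9, -0.3, -1.2]
width: 0.0168
gripper_force: 59.9
```

```bash
python3 - <<'E'
from h import *
np.set_printoptions(precision=4,suppress=True)
o=robot.observe(); print(o['position'],o['tool_rot'],o['wrist_force'],o['ft_torque'])
a=snap('scene')['img'][125:245,190:350]
cv2.imwrite('pics/sc3.png',cv2.resize(a,None,fx=5,fy=5,interpolation=3))
E
```

```text
[0.5327 0.0544 0.0361] [0.0002 0.9937 0.112  0.001 ] [ 0.8543 -0.3355 -1.2484] [-0.0413 -0.0156 -0.0006]
```

View pics/sc3.png

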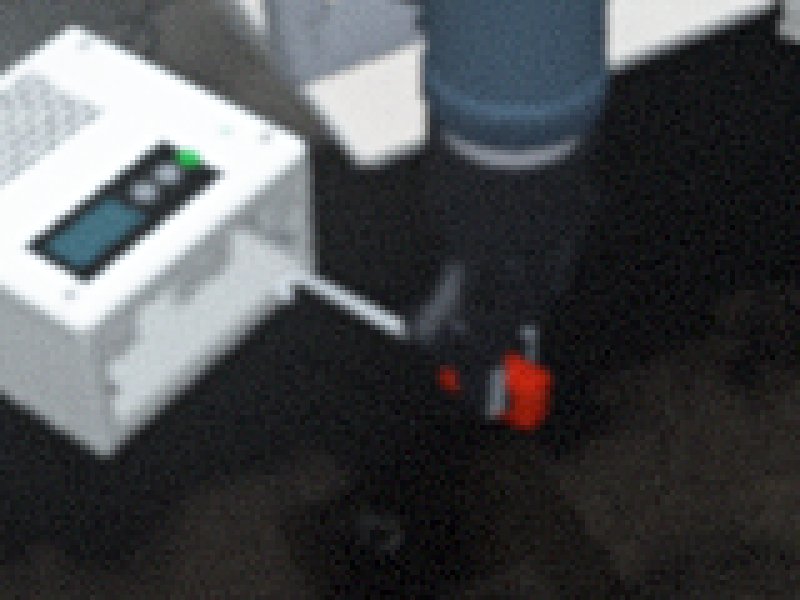

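The crop shows the J at (285,287), level with the slot mouth and just in front of it. I'm going in on the eye's -y side.

Emit:
drive_tool(
  targets=[
    [0.02,-0.1,0,0,0,0,-1],
    [0.51,0.015,0,0,0,0,-1],
    [1.0,0.128,0,0,0,0,-1],
    [1.39,0.218,0,0,0,0,-1],
    [1.63,0.274,0,0,0,0,-1],
    [1.63,0.274,0,0,0,0,-1],
    [1.63,0.274,0,0,0,0,-1],
  ],
)

```text
time: 5.85
position: [0.5964, 0.0654, 0.0349]
tool_rot: [-0.0, 0.994, 0.112, -0.0]
wrist_force: [0.1, -0.5, -1.6]
width: 0.0169
gripper_force: 59.9
```

Emit:
drive_tool(
  targets=[
    [0.05,0.011,0,0,0,0,-1],
    [0.1,0.023,0,0,0,0,-1],
    [0.1,0.023,0,0,0,0,-1],
  ],
)

```text
time: 6.15
position: [0.601, 0.0664, 0.035]
tool_rot: [0.0, 0.994, 0.112, 0.0]
wrist_force: [0.5, 0.3, -1.2]
width: 0.0171
gripper_force: 59.9
```

Emit:
drive_tool(
  targets=[
    [0.05,0.011,0,0,0,0,-1],
    [0.1,0.023,0,0,0,0,-1],
    [0.1,0.023,0,0,0,0,-1],
  ],
)

```text
time: 6.45
position: [0.6053, 0.0674, 0.035]
tool_rot: [0.0, 0.994, 0.112, 0.0]
wrist_force: [-0.3, -0.1, -1.1]
width: 0.0172
gripper_force: 59.9
```

Emit:
drive_tool(
  targets=[
    [0.025,0.006,0,0,0,0,-1],
    [0.05,0.011,0,0,0,0,-1],
    [0.05,0.011,0,0,0,0,-1],
  ],
)

```text
time: 6.75
position: [0.606, 0.0677, 0.0345]
tool_rot: [-0.0, 0.994, 0.112, -0.001]
wrist_force: [-4.5, -2.0, 1.5]
width: 0.0166
gripper_force: 60.1
```

Emit:
drive_tool(
  targets=[
    [0.025,0.006,0,0,0,0,-1],
    [0.05,0.011,0,0,0,0,-1],
    [0.05,0.011,0,0,0,0,-1],
  ],
)

```text
time: 7.05
position: [0.606, 0.0678, 0.0339]
tool_rot: [-0.0, 0.994, 0.112, -0.003]
wrist_force: [-11.6, -3.6, 4.5]
width: 0.0169
gripper_force: 60.5
```

Emit:
drive_tool(
  targets=[
    [0.025,0.006,0,0,0,0,-1],
    [0.05,0.011,0,0,0,0,-1],
    [0.05,0.011,0,0,0,0,-1],
  ],
)

```text
time: 7.35
position: [0.6059, 0.0684, 0.0332]
tool_rot: [-0.0, 0.994, 0.112, -0.006]
wrist_force: [-18.3, -3.7, 6.3]
width: 0.0169
gripper_force: 60.7
```

Emit:
drive_tool(
  targets=[
    [-0.15,-0.035,0,0,0,0,-1],
    [-0.3,-0.07,0,0,0,0,-1],
    [-0.3,-0.07,0,0,0,0,-1],
    [-0.3,-0.07,0,0,0,0,-1],
  ],
)

```text
time: 7.75
position: [0.5995, 0.0659, 0.0353]
tool_rot: [0.0, 0.994, 0.112, 0.001]
wrist_force: [0.6, 0.4, -0.9]
width: 0.0172
gripper_force: 59.7
```

Emit:
drive_tool(
  targets=[
    [-0.04,0.17,0,0,0,0,-1],
    [-0.08,0.34,0,0,0,0,-1],
    [-0.11,0.487,0,0,0,0,-1],
    [-0.11,0.487,0,0,0,0,-1],
  ],
)

```text
time: 8.15
position: [0.5943, 0.0866, 0.0348]
tool_rot: [-0.0, 0.994, 0.113, -0.0]
wrist_force: [0.2, 0.9, -0.8]
width: 0.0166
gripper_force: 59.7
```

Emit:
drive_tool(
  targets=[
    [-0.011,0.05,0,0,0,0,-1],
    [-0.022,0.097,0,0,0,0,-1],
    [-0.022,0.097,0,0,0,0,-1],
  ],
)

```text
time: 8.45
position: [0.5936, 0.0894, 0.0348]
tool_rot: [-0.0, 0.994, 0.112, -0.0]
wrist_force: [0.4, -0.9, -0.9]
width: 0.0168
gripper_force: 59.7
```

Emit:
drive_tool(
  targets=[
    [-0.011,0.05,0,0,0,0,-1],
    [-0.022,0.097,0,0,0,0,-1],
    [-0.022,0.097,0,0,0,0,-1],
  ],
)

```text
time: 8.75
position: [0.5927, 0.0933, 0.0349]
tool_rot: [-0.0, 0.994, 0.112, -0.0]
wrist_force: [-0.3, -0.7, -0.3]
width: 0.0168
gripper_force: 59.7
```

Emit:
drive_tool(
  targets=[
    [-0.011,0.05,0,0,0,0,-1],
    [-0.022,0.097,0,0,0,0,-1],
    [-0.022,0.097,0,0,0,0,-1],
  ],
)

```text
time: 9.05
position: [0.592, 0.0969, 0.0349]
tool_rot: [0.0, 0.994, 0.112, 0.0]
wrist_force: [0.1, -1.4, -0.5]
width: 0.0169
gripper_force: 59.7
```

Emit:
drive_tool(
  targets=[
    [-0.011,0.05,0,0,0,0,-1],
    [-0.022,0.097,0,0,0,0,-1],
    [-0.022,0.097,0,0,0,0,-1],
  ],
)

```text
time: 9.35
position: [0.5915, 0.0991, 0.0351]
tool_rot: [0.001, 0.994, 0.111, 0.0]
wrist_force: [0.5, -9.8, -0.4]
width: 0.017
gripper_force: 60.3
```

Emit:
drive_tool(
  targets=[
    [-0.011,0.05,0,0,0,0,-1],
    [-0.011,0.05,0,0,0,0,-1],
  ],
)

```text
time: 9.55
position: [0.5913, 0.1002, 0.0351]
tool_rot: [0.002, 0.994, 0.11, 0.0]
wrist_force: [0.6, -13.4, -0.9]
width: 0.0169
gripper_force: 61.7
```

Emit:
drive_tool(
  targets=[
    [0.025,-0.11,0,0,0,0,-1],
    [0.05,-0.215,0,0,0,0,-1],
    [0.05,-0.215,0,0,0,0,-1],
    [0.05,-0.215,0,0,0,0,-1],
  ],
)

```text
time: 9.95
position: [0.5924, 0.0947, 0.0348]
tool_rot: [-0.0, 0.994, 0.112, -0.0]
wrist_force: [0.8, -0.1, -0.9]
width: 0.0168
gripper_force: 59.8
```

Emit:
drive_tool(
  targets=[
    [-0.1,-0.023,0,0,0,0,-1],
    [-0.2,-0.045,0,0,0,0,-1],
    [-0.25,-0.056,0,0,0,0,-1],
    [-0.25,-0.056,0,0,0,0,-1],
  ],
)

```text
time: 10.35
position: [0.582, 0.0922, 0.0348]
tool_rot: [-0.0, 0.994, 0.112, -0.0]
wrist_force: [-0.8, 0.9, -1.2]
width: 0.0171
gripper_force: 59.8
```

Emit:
drive_tool(
  targets=[
    [-0.05,-0.011,0,0,0,0,-1],
    [-0.1,-0.023,0,0,0,0,-1],
    [-0.1,-0.023,0,0,0,0,-1],
  ],
)

```text
time: 10.65
position: [0.579, 0.0911, 0.0351]
tool_rot: [-0.0, 0.994, 0.112, 0.001]
wrist_force: [2.0, 1.5, -1.9]
width: 0.0166
gripper_force: 59.7
```

Caught at the expected depth, so I'm drawing the block out.

Emit:
drive_tool(
  targets=[
    [-0.1,-0.023,0,0,0,0,-1],
    [-0.25,-0.058,0,0,0,0,-1],
    [-0.45,-0.104,0,0,0,0,-1],
    [-0.65,-0.15,0,0,0,0,-1],
    [-0.85,-0.196,0,0,0,0,-1],
    [-1,-0.231,0,0,0,0,-1],
    [-1,-0.231,0,0,0,0,-1],
  ],
)

```text
time: 11.35
position: [0.537, 0.0816, 0.0347]
tool_rot: [-0.0, 0.994, 0.112, -0.001]
wrist_force: [0.6, -0.1, -1.0]
width: 0.0169
gripper_force: 59.8
```

Emit:
drive_tool(
  targets=[
    [-0.1,-0.023,0,0,0,0,-1],
    [-0.25,-0.058,0,0,0,0,-1],
    [-0.45,-0.104,0,0,0,0,-1],
    [-0.65,-0.15,0,0,0,0,-1],
    [-0.85,-0.196,0,0,0,0,-1],
    [-1,-0.231,0,0,0,0,-1],
    [-1,-0.231,0,0,0,0,-1],
  ],
)

```text
time: 12.05
position: [0.4971, 0.0725, 0.0347]
tool_rot: [-0.0, 0.994, 0.112, -0.001]
wrist_force: [0.8, 0.5, -0.9]
width: 0.0167
gripper_force: 59.8
```

Emit:
drive_tool(
  targets=[
    [-0.1,-0.023,0,0,0,0,-1],
    [-0.2,-0.046,0,0,0,0,-1],
    [-0.3,-0.069,0,0,0,0,-1],
    [-0.4,-0.092,0,0,0,0,-1],
    [-0.4,-0.092,0,0,0,0,-1],
  ],
)

```text
time: 12.55
position: [0.4818, 0.0689, 0.0348]
tool_rot: [-0.0, 0.994, 0.112, -0.0]
wrist_force: [0.7, 0.6, -0.9]
width: 0.017
gripper_force: 59.8
```

Emit:
drive_tool(
  targets=[
    [-0.1,-0.023,0,0,0,0,-1],
    [-0.2,-0.046,0,0,0,0,-1],
    [-0.2,-0.046,0,0,0,0,-1],
  ],
)

```text
time: 12.85
position: [0.4739, 0.067, 0.0348]
tool_rot: [-0.0, 0.994, 0.112, -0.0]
wrist_force: [0.5, -0.1, -1.1]
width: 0.0172
gripper_force: 59.8
```

Emit:
drive_tool(
  targets=[
    [-0.05,-0.011,0,0,0,0,-1],
    [-0.1,-0.023,0,0,0,0,-1],
    [-0.1,-0.023,0,0,0,0,-1],
  ],
)

```text
time: 13.15
position: [0.4722, 0.0663, 0.0354]
tool_rot: [0.0, 0.994, 0.112, 0.002]
wrist_force: [8.2, 3.2, -5.2]
width: 0.0169
gripper_force: 59.2
```

Hard stop felt where predicted. Unhooking with a small step in, then sideways, then back.

Emit:
drive_tool(
  targets=[
    [0.13,0.03,0,0,0,0,-1],
    [0.268,0.062,0,0,0,0,-1],
    [0.268,0.062,0,0,0,0,-1],
    [0.31,-0.13,0,0,0,0,-1],
    [0.36,-0.33,0,0,0,0,-1],
    [0.4,-0.523,0,0,0,0,-1],
    [0.4,-0.523,0,0,0,0,-1],
  ],
)

```text
time: 13.85
position: [0.4869, 0.044, 0.035]
tool_rot: [0.0, 0.994, 0.111, 0.0]
wrist_force: [-0.1, 0.3, -1.4]
width: 0.0166
gripper_force: 59.8
```

```bash
python3 - <<'E'
from h import *
o=robot.observe(); print(o['position'],o['wrist_force'])
a=snap('scene')['img'][125:245,190:350]
cv2.imwrite('pics/sc4.png',cv2.resize(a,None,fx=5,fy=5,interpolation=3))
E
```

```text
[0.48693572 0.04396668 0.03496767] [-0.12503598  0.31652655 -1.36198618]
```

View pics/sc4.png

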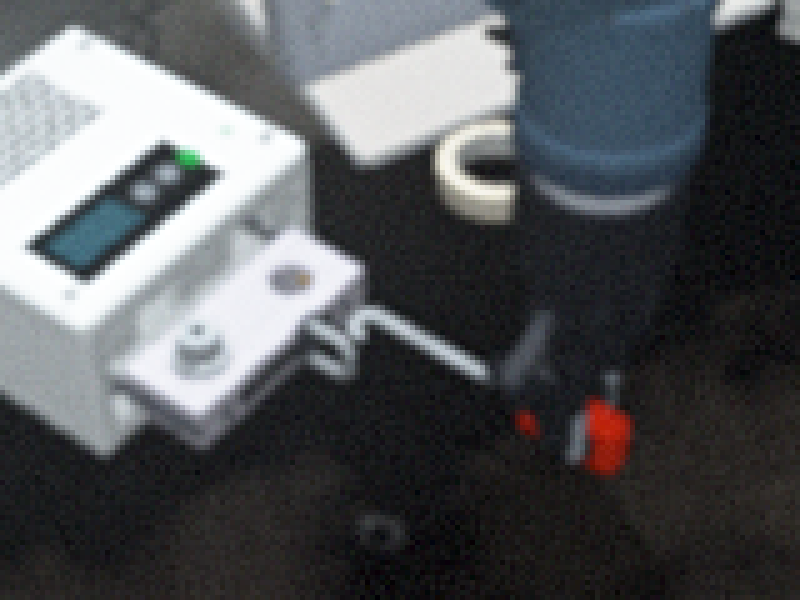

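The block is out, the J at (362,315) is clear of the staple at (340,350), and the empty bore is at (291,279). Retreating and laying the key down.

Emit:
drive_tool(
  targets=[
    [-0.5,-0.115,0,0,0,0,-1],
    [-0.97,-0.225,0.1,0,0,0,-1],
    [-1.2,-0.8,0.5,0,0,0,-1],
    [-1.4,-1.8,0.7,0,0,0,-1],
    [-1.4,-2.9,0.7,0,0,0,-1],
    [-1.4,-4,0.7,0,0,0,-1],
    [-1.4,-4.9,0.5,0,0,0,-1],
    [-1.4,-5.1,0,0,0,0,-1],
    [-1.4,-5.1,-0.4,0,0,0,-1],
    [-1.4,-5.1,-0.58,0,0,0,-1],
    [-1.4,-5.1,-0.66,0,0,0,-1],
    [-1.4,-5.1,-0.68,0,0,0,-1],
  ],
)

```text
time: 15.1
position: [0.4305, -0.1583, 0.0079]
tool_rot: [-0.0, 0.994, 0.112, -0.0]
wrist_force: [-1.5, 0.3, 0.6]
width: 0.0168
gripper_force: 60.1
```

Emit:
drive_tool(
  targets=[
    [0,0,0,0,0,0,-1],
    [0,0,-0.02,0,0,0,-1],
    [0,0,-0.02,0,0,0,-0.4],
    [0,0,-0.02,0,0,0,0],
    [0,0,-0.02,0,0,0,0],
    [0,0,0.3,0,0,0,0],
    [0,0,1,0,0,0,0],
    [0,0,2,0,0,0,0.3],
    [0,0,3,0,0,0,0.3],
  ],
)

```text
time: 16.0
position: [0.4301, -0.1584, 0.1295]
tool_rot: [-0.0, 0.994, 0.112, -0.0]
wrist_force: [0.4, -0.1, -0.8]
width: 0.0553
gripper_force: 0.0
```

Emit:
drive_tool(
  targets=[
    [0,0.8,0.7,0,0,0,0.2],
    [0,2,1.5,0,0,0,0.2],
    [0,3.2,1.75,0,0,0,0.2],
    [0,4.4,1.75,0,0,0,0.2],
    [0,5.6,1.75,0,0,0,0.2],
    [0,6.8,1.75,0,0,0,0.2],
    [0.2,8,1.75,0,0,0,0.2],
    [0.4,9.2,1.75,0,0,0,0.2],
    [0.6,10.4,1.75,0,0,0,0.2],
    [0.6,11.6,1.75,0,0,0,0.2],
    [0.6,12.5,1.75,0,0,0,0.2],
    [0.6,12.65,1.75,0,0,0,0.2],
  ],
)

```text
time: 17.2
position: [0.4538, 0.3508, 0.1985]
tool_rot: [-0.001, 0.994, 0.114, 0.0]
wrist_force: [0.6, 0.5, 0.2]
width: 0.0511
gripper_force: 0.0
```

Emit:
drive_tool(
  targets=[
    [0,0,0,0,0,0,0.2],
    [0,0,0,0,0,0,0.2],
  ],
)

```text
time: 17.4
position: [0.4545, 0.3463, 0.198]
tool_rot: [0.0, 0.994, 0.112, -0.0]
wrist_force: [0.5, -0.8, -0.0]
width: 0.0514
gripper_force: 0.0
```

```bash
python3 - <<'E'
from h import *
np.set_printoptions(precision=4,suppress=True)
o=robot.observe(); print(o['position'],o['tool_rot'],o['width'])
w=snap('wrist');s=snap('scene');t=snap('top')
hsv=cv2.cvtColor(w['img'],40); m=cv2.inRange(hsv,(14,80,60),(34,255,255))
k,l,st,c=cv2.connectedComponentsWithStats(m)
for i in range(1,k):
    if st[i,4]>60: print('yel',c[i]*1.5625,st[i],plane(w,*c[i],.03))
print(-w['R'].T@w['t'].ravel())
a=cv2.resize(w['img'],(400,300),interpolation=3)
b=cv2.resize(s['img'][125:225,190:290],(400,400),interpolation=3)
d=cv2.resize(t['img'][140:240,200:300],(400,400),interpolation=3)
C=np.zeros((600,800,3),np.uint8); C[:300,:400]=a; C[:400,400:]=b; C[300:,:400]=d[:300]
C[400:,400:]=cv2.resize(t['img'][225:275,290:390],(400,200),interpolation=3)
cv2.imwrite('pics/mix.png',C)
E
```

```text
[0.4545 0.3463 0.198 ] [ 0.0003  0.9937  0.1117 -0.0001] 0.051375205251659284
yel [478.4135  18.3894] [297   6  20  13  65] [0.619  0.3348 0.03  ]
yel [394.4123 272.6751] [238 160  30  31 703] [0.4554 0.3491 0.03  ]
[0.5313 0.3632 0.3414]
```

View pics/mix.png

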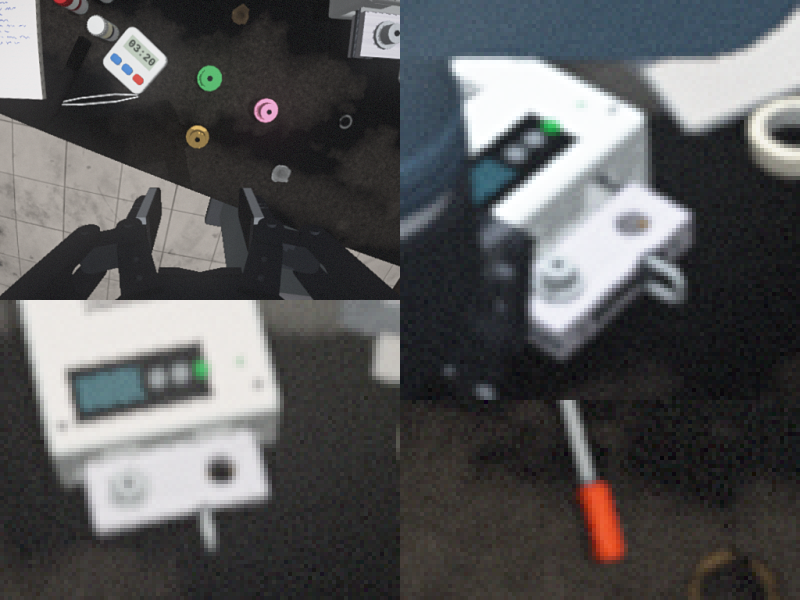

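Wrist inset: brass insert at (197,136), clear of green and pink. Scene inset: bore at (632,222). Top inset: bore at (221,470), fixed insert at (127,488). The key lies flat and clear of the warmer (lower right).

```bash
python3 - <<'E'
from h import *
np.set_printoptions(precision=4,suppress=True)
s,t,w=load('scene'),load('top'),load('wrist')
def dark(i,c,r,th):
    g=cv2.cvtColor(i,6); x,y=c; p=g[y-r:y+r+1,x-r:x+r+1].astype(float); k=np.clip(th-p,0,None); Y,X=np.mgrid[-r:r+1,-r:r+1]; print(p.astype(int)[::2,::2]); return x+(k*X).sum()/k.sum(),y+(k*Y).sum()/k.sum()
a=dark(s['img'],(248,180),5,150); b=dark(t['img'],(255,182),5,140); print(a,b)
print(tri(ray(s,*a),ray(t,*b)),plane(s,*a,.056),plane(t,*b,.056),plane(s,248.1,180.6,.056))
g=cv2.cvtColor(t['img'],6)
# fixed insert top centre & collar for insert
print('fixed',plane(t,200+127/4,140+187/4,.07), plane(s,190+157/4,125+270/4,.07))
hs=cv2.cvtColor(t['img'],40)
c=(np.array([394.4,272.7])/1.5625)
print('ins',tri(ray(w,*c),ray(t,169.02,247.04)),tri(ray(w,*c),ray(s,207.99,296.75)))
m=cv2.inRange(cv2.cvtColor(w['img'],40),(14,80,60),(34,255,255))
x,y,ww,h=238,160,30,31
p=np.argwhere(m[y:y+h,x:x+ww])+(y,x); print('rows',plane(w,p[:,1].mean(),y+h,.0)[:2],plane(w,x,y+h/2,.022)[:2],plane(w,x+ww,y+h/2,.022)[:2])
# key handle
hv=cv2.inRange(hs,(0,120,90),(14,255,255)); k,l,st,cc=cv2.connectedComponentsWithStats(hv)
for i in range(1,k):
    if st[i,4]>80: print('red',st[i,4],plane(t,*cc[i],.024))
E
```

```text
[[233 240 238 241 239 241]
 [239 231 219 220 235 239]
 [222 158 136 143 178 233]
 [210 124 130 128 149 233]
 [236 188 169 178 219 242]
 [241 240 236 241 243 239]]
[[226 224 219 218 222 221]
 [222 192 158 165 209 221]
 [217 132  67  85 163 220]
 [217 123  47  50 150 223]
 [223 191 137 140 202 227]
 [223 225 218 221 226 227]]
(np.float64(247.31464174454828), np.float64(180.65732087227414)) (np.float64(254.72880215343204), np.float64(182.36204576043068))
(array([0.6468, 0.0956, 0.0564]), np.float64(0.00041161076940844865)) [0.6473 0.0955 0.056 ] [0.6467 0.0955 0.056 ] [0.6462 0.0938 0.056 ]
fixed [0.6291 0.1633 0.07  ] [0.631  0.1632 0.07  ]
ins (array([0.4545, 0.3489, 0.0263]), np.float64(6.543973174471115e-05)) (array([0.4541, 0.3487, 0.025 ]), np.float64(0.0004423287523245945))
rows [0.4286 0.3433] [0.4488 0.3638] [0.4561 0.332 ]
red 165 [ 0.4343 -0.1592  0.024 ]
```

Emit:
drive_tool(
  targets=[
    [0,0.065,-1,0,0,0,0.2],
    [0,0.065,-2.1,0,0,0,0.2],
    [0,0.065,-3.1,0,0,0,0.2],
    [0,0.065,-3.8,0,0,0,0.2],
    [0,0.065,-4.15,0,0,0,0.2],
    [0,0.065,-4.21,0,0,0,0.2],
    [0,0.065,-4.21,0,0,0,0.2],
    [0,0.065,-4.21,0,0,0,-1],
    [0,0.065,-4.21,0,0,0,-1],
    [0,0.065,-4.21,0,0,0,-1],
    [0,0.065,-4.21,0,0,0,-1],
  ],
)

```text
time: 18.65
position: [0.456, 0.3505, 0.0313]
tool_rot: [-0.0, 0.994, 0.112, 0.002]
wrist_force: [-1.0, -1.2, 5.8]
width: 0.0187
gripper_force: 58.5
```

Emit:
drive_tool(
  targets=[
    [0,0,0.2,0,0,0,-1],
    [0,0,0.8,0,0,0,-1],
    [0,0,1.8,0,0,0,-1],
    [0,0,2.4,0,0,0,-1],
    [0,0,2.4,0,0,0,-1],
    [0,0,2.4,0,0,0,-1],
  ],
)

```text
time: 19.25
position: [0.4545, 0.3499, 0.1256]
tool_rot: [-0.0, 0.994, 0.112, 0.0]
wrist_force: [-0.1, -0.2, -1.3]
width: 0.0188
gripper_force: 58.8
```

```bash
python3 - <<'E'
from h import *
np.set_printoptions(precision=4,suppress=True)
o=robot.observe(); print(o['position'],o['tool_rot'],o['width'],o['gripper_force'],o['wrist_force'])
for n in('wrist','scene','top'):
    w=snap(n); m=cv2.inRange(cv2.cvtColor(w['img'],40),(14,80,60),(34,255,255))
    k,l,st,c=cv2.connectedComponentsWithStats(m)
    for i in range(1,k):
        if st[i,4]>30:
            q=plane(w,*c[i],.12)
            if n=='wrist' or abs(q[0]-.45)<.1 and abs(q[1]-.35)<.1:
                pts=np.argwhere(l==i)[:,::-1]; e=cv2.minAreaRect(pts.astype(np.float32)); print(n,c[i],st[i],q,e)
E
```

```text
[0.4545 0.3499 0.1256] [-0.0002  0.9937  0.1119  0.0004] 0.018801439058020984 58.81386458873749 [-0.1125 -0.2377 -1.3371]
wrist [323.4143   6.0571] [314   0  18  14  70] [0.5776 0.3464 0.12  ] ((322.5, 6.5), (13.0, 17.0), 90.0)
wrist [335.4878   5.0732] [333   0   7  13  41] [0.5793 0.3413 0.12  ] ((336.0, 6.0), (12.0, 6.0), 90.0)
wrist [255.6462 251.0095] [ 231  221   50   63 2103] [0.4532 0.3489 0.12  ] ((258.189208984375, 251.6351318359375), (62.471614837646484, 48.49769973754883), 80.53767395019531)
scene [204.9556 273.7467] [196 263  17  22 225] [0.4463 0.3471 0.12  ] ((204.5477294921875, 273.62640380859375), (15.140541076660156, 20.462217330932617), 12.994616508483887)
```

```bash
python3 - <<'E'
from h import *
w=load('wrist'); m=cv2.inRange(cv2.cvtColor(w['img'],40),(12,60,40),(36,255,255))
for y in range(216,290,4):
    x=np.where(m[y,215:300])[0]+215
    if len(x): print('w',y,x.min(),x.max(),(x.min()+x.max())/2,len(x))
s=load('scene'); m=cv2.inRange(cv2.cvtColor(s['img'],40),(12,60,40),(36,255,255))
for y in range(258,292,2):
    x=np.where(m[y,185:225])[0]+185
    if len(x): print('s',y,x.min(),x.max(),(x.min()+x.max())/2,len(x))
E=np.array([.4545,.3499]); 
for z in(.094,.119,.124,.133): print(z,proj(w,[[*E,z]]),proj(s,[[*E,z]]))
E
```

```text
w 224 245 267 256.0 23
w 228 238 274 256.0 37
w 232 234 277 255.5 44
w 236 231 280 255.5 50
w 240 237 273 255.0 37
w 244 238 273 255.5 36
w 248 238 273 255.5 36
w 252 238 273 255.5 36
w 256 237 274 255.5 38
w 260 237 274 255.5 38
w 264 237 274 255.5 26
w 268 237 274 255.5 27
w 272 237 274 255.5 38
w 276 239 273 256.0 35
w 280 244 269 256.5 26
s 264 199 206 202.5 8
s 266 200 208 204.0 9
s 268 201 212 206.5 12
s 270 201 213 207.0 13
s 272 201 213 207.0 13
s 274 202 215 208.5 13
s 276 201 212 206.5 12
s 278 196 211 203.5 16
s 280 196 210 203.0 15
s 282 199 209 204.0 11
s 284 201 207 204.0 7
0.094 [[254.51181714 229.07716956]] [[203.06008055 279.06054113]]
0.119 [[254.35090981 247.6705684 ]] [[201.38767151 271.94829857]]
0.124 [[254.3132292  252.03187122]] [[201.04283815 270.48305659]]
0.133 [[254.23973169 260.54673351]] [[200.41308091 267.80821928]]
```

```bash
python3 - <<'E'
from h import *
np.set_printoptions(precision=1,suppress=True)
w=load('wrist'); s=load('scene'); e=np.array([np.cos(.2234),np.sin(.2234),0]);n=np.array([-e[1],e[0],0]);th=np.linspace(0,6.28,90)
def rows(cam,c,foot,tilt):
    a=np.array([0,0,1.])*np.cos(tilt)+e*np.sin(tilt); x=e*np.cos(tilt)-np.array([0,0,1.])*np.sin(tilt)
    base=np.array([*c,foot]); base=base+0
    P=[]
    for r,z in((8.8,0),(11,6),(16,20),(16,25),(11,39)):
        P.append(proj(cam,[base+a*(z-32)/1000+np.array([0,0,.032])+r/1000*(np.cos(t)*x+np.sin(t)*n) for t in th]))
    return [(p[:,1].min(),p[:,1].max(),p[:,0].min(),p[:,0].max()) for p in P]
for d in(0,):
  for tl in(-15,-8,0,8,15):
    print(tl); 
    for k,nm in((w,'w'),(s,'s')):
        r=rows(k,(.4545,.3499),.0943,np.radians(tl)); print(nm,*[np.array(q) for q in r])
for cam,b in((w,(215,205,300,300)),(s,(185,255,225,295))):
    g=cv2.cvtColor(cam['img'],40)[...,:]; 
g=cv2.cvtColor(w['img'],6); print(w['img'][208:292:3,255].tolist())
E
```

```text
-15
w [206.  228.8 240.3 268.8] [208.8 237.7 236.2 272.8] [216.3 259.7 225.9 282.9] [222.1 265.8 225.2 283.5] [247.7 278.5 232.7 275.8]
s [272.1 280.8 195.2 204.5] [269.8 280.7 194.2 205.9] [264.4 280.5 191.9 209. ] [263.3 279.5 192.  209.2] [262.7 274.  195.1 207.1]
-8
w [210.5 234.8 240.4 268.6] [212.1 243.1 236.3 272.6] [216.6 263.8 226.  282.7] [221.3 269.3 225.3 283.4] [244.6 279.1 232.6 275.8]
s [273.5 281.9 196.7 206. ] [271.  281.6 195.4 207.1] [265.2 280.7 192.4 209.6] [263.9 279.5 192.3 209.6] [262.7 273.5 194.7 206.8]
0
w [216.3 241.9 240.5 268.5] [216.6 249.4 236.5 272.5] [217.6 268.4 226.2 282.6] [221.1 273.  225.3 283.4] [241.3 279.4 232.6 275.9]
s [275.  283.  198.4 207.6] [272.3 282.4 196.8 208.4] [266.  280.8 193.1 210.2] [264.6 279.4 192.8 209.9] [262.7 272.9 194.4 206.4]
8
w [222.5 249.1 240.6 268.4] [221.5 255.8 236.5 272.4] [219.2 272.8 226.2 282.5] [221.5 276.5 225.4 283.3] [238.3 279.2 232.5 275.9]
s [276.3 284.  200.2 209.2] [273.5 283.1 198.3 209.7] [266.9 280.9 193.9 210.7] [265.2 279.3 193.3 210.2] [262.7 272.4 194.1 205.9]
15
w [228.2 255.6 240.6 268.4] [226.2 261.5 236.6 272.3] [221.1 276.5 226.3 282.5] [222.3 279.3 225.4 283.3] [236.  278.6 232.5 276. ]
s [277.3 284.7 201.6 210.5] [274.4 283.6 199.5 210.7] [267.5 280.9 194.6 211.1] [265.7 279.1 193.8 210.3] [262.8 271.9 194.  205.4]
[[58, 59, 65], [52, 58, 62], [58, 61, 65], [66, 71, 74], [63, 68, 75], [71, 116, 136], [80, 130, 156], [108, 177, 212], [102, 172, 207], [80, 129, 154], [72, 116, 138], [74, 116, 139], [75, 117, 138], [103, 168, 202], [103, 169, 202], [104, 168, 203], [102, 166, 202], [104, 174, 212], [49, 47, 47], [40, 47, 48], [50, 51, 55], [57, 71, 79], [110, 177, 210], [106, 169, 205], [109, 173, 207], [95, 155, 185], [220, 223, 227], [221, 225, 231]]
```

Emit:
drive_tool(
  targets=[
    [0.2,-0.5,0.4,0,0,0,-1],
    [0.8,-1.3,0.5,0,0,0,-1],
    [1.5,-2.1,0.5,0,0,0,-1],
    [2.2,-2.9,0.5,0,0,0,-1],
    [2.9,-3.7,0.5,0,0,0,-1],
    [3.6,-4.5,0.5,0,0,0,-1],
    [4.2,-5.3,0.5,0,0,0,-1],
    [4.6,-6,0.5,0,0,0,-1],
    [4.8,-6.3,0.3,0,0,0,-1],
    [4.86,-6.35,0,0,0,0,-1],
    [4.86,-6.35,-0.5,0,0,0,-1],
    [4.86,-6.35,-0.5,0,0,0,-1],
  ],
)

```text
time: 20.6
position: [0.645, 0.0973, 0.1001]
tool_rot: [-0.001, 0.994, 0.112, -0.004]
wrist_force: [-1.7, -0.4, -1.3]
width: 0.0187
gripper_force: 58.9
```

```bash
python3 - <<'E'
from h import *
np.set_printoptions(precision=4,suppress=True)
o=robot.observe(); print(o['position'],o['tool_rot'],o['width'],o['wrist_force'])
w=snap('wrist'); s=snap('scene'); p=o['position']
m=cv2.inRange(cv2.cvtColor(w['img'],40),(12,60,40),(36,255,255)); k,l,st,c=cv2.connectedComponentsWithStats(m)
i=1+np.argmax(st[1:,4]); print(st[i],c[i]); 
e=np.array([np.cos(.2234),np.sin(.2234)])
for off in(0,-.002,-.004):
    q=p[:2]+off*e; print(off,'w',proj(w,[[*q,p[2]+.0077]]),'s',[proj(s,[[*(q+d*e),p[2]+z]]).round(1).tolist() for d,z in((0,.0077),(0,-.0093))])
m=cv2.inRange(cv2.cvtColor(s['img'],40),(12,60,40),(36,255,255)); k,l,st,c=cv2.connectedComponentsWithStats(m)
for i in range(1,k):
    if st[i,4]>30 and 200<c[i][0]<300 and 120<c[i][1]<220:
        print('s',st[i],c[i])
        for y in range(st[i,1],st[i,1]+st[i,3]): 
            x=np.where(l[y]==i)[0]; print(y,x.min(),x.max())
print('bore px',proj(s,[[.6466,.0951,.056]]))
E
```

```text
[0.645  0.0973 0.1001] [-0.0009  0.9937  0.1123 -0.0044] 0.0187440878191431 [-1.6774 -0.4199 -1.3136]
[ 232  221   48   64 2110] [255.5559 252.0806]
0 w [[254.167  260.8692]] s [[[246.4, 166.4]], [[246.7, 171.5]]]
-0.002 w [[254.1626 264.2978]] s [[[247.0, 166.7]], [[247.3, 171.8]]]
-0.004 w [[254.1582 267.6942]] s [[[247.7, 167.0]], [[248.0, 172.1]]]
s [242 162  13  19 128] [248.8281 171.1484]
162 248 248
163 247 250
164 247 251
165 247 252
166 247 252
167 247 254
168 247 254
169 247 254
170 247 254
171 242 254
172 242 254
173 243 253
174 244 251
175 245 251
176 245 251
177 245 250
178 245 250
179 247 250
180 250 250
bore px [[247.5962 180.735 ]]
```

Emit:
drive_tool(
  targets=[
    [0,0,0,0,0,0,-1],
    [0,0,0,0,0,0,-1],
  ],
)

```text
time: 20.9
position: [0.6494, 0.0965, 0.1064]
tool_rot: [0.0, 0.994, 0.112, 0.001]
wrist_force: [-0.2, 0.0, -1.1]
width: 0.0184
gripper_force: 58.9
```

Emit:
drive_tool(
  targets=[
    [-0.01,-0.02,-0.15,0,0,0,-1],
    [-0.01,-0.02,-0.3,0,0,0,-1],
    [-0.01,-0.02,-0.45,0,0,0,-1],
    [-0.01,-0.02,-0.55,0,0,0,-1],
    [-0.01,-0.02,-0.55,0,0,0,-1],
  ],
)

```text
time: 21.4
position: [0.6481, 0.0951, 0.0823]
tool_rot: [-0.0, 0.994, 0.112, -0.001]
wrist_force: [0.4, 1.2, -1.6]
width: 0.0185
gripper_force: 58.9
```

Emit:
drive_tool(
  targets=[
    [0,0,-0.04,0,0,0,-1],
    [0,0,-0.08,0,0,0,-1],
    [0,0,-0.08,0,0,0,-1],
  ],
)

```text
time: 21.7
position: [0.6487, 0.0952, 0.0801]
tool_rot: [-0.0, 0.994, 0.112, 0.0]
wrist_force: [0.1, 1.9, -1.1]
width: 0.0182
gripper_force: 58.9
```

Emit:
drive_tool(
  targets=[
    [0,0.015,-0.06,0,0,0,-1],
    [0,0.015,-0.12,0,0,0,-1],
    [0,0.015,-0.18,0,0,0,-1],
    [0,0.015,-0.18,0,0,0,-1],
  ],
)

```text
time: 22.1
position: [0.6495, 0.0959, 0.0743]
tool_rot: [0.0, 0.994, 0.112, 0.001]
wrist_force: [-2.3, 2.0, 6.3]
width: 0.0188
gripper_force: 59.7
```

Emit:
drive_tool(
  targets=[
    [0,0,-0.05,0,0,0,-1],
    [0,0,-0.1,0,0,0,-1],
    [0,0,-0.1,0,0,0,-1],
  ],
)

```text
time: 22.4
position: [0.6495, 0.0958, 0.0698]
tool_rot: [0.0, 0.994, 0.112, 0.001]
wrist_force: [-0.2, 0.4, 2.9]
width: 0.0187
gripper_force: 59.5
```

Past the plungers; pressing the last millimetres onto the shoulder.

Emit:
drive_tool(
  targets=[
    [0,0,-0.05,0,0,0,-1],
    [0,0,-0.1,0,0,0,-1],
    [0,0,-0.1,0,0,0,-1],
  ],
)

```text
time: 22.7
position: [0.6502, 0.0959, 0.0672]
tool_rot: [0.0, 0.994, 0.112, 0.002]
wrist_force: [-2.7, 2.1, 13.6]
width: 0.0183
gripper_force: 60.6
```

Emit:
drive_tool(
  targets=[
    [0,0,-0.05,0,0,0,-1],
    [0,0,-0.05,0,0,0,-1],
  ],
)

```text
time: 22.9
position: [0.6515, 0.0962, 0.0671]
tool_rot: [0.0, 0.994, 0.112, 0.003]
wrist_force: [-2.7, 3.3, 19.4]
width: 0.0183
gripper_force: 61.2
```

Emit:
drive_tool(
  targets=[
    [0,0,-0.05,0,0,0,-1],
    [0,0,-0.05,0,0,0,-1],
  ],
)

```text
time: 23.1
position: [0.653, 0.0965, 0.067]
tool_rot: [0.0, 0.994, 0.112, 0.005]
wrist_force: [-3.5, 3.4, 28.3]
width: 0.0184
gripper_force: 62.2
```

The shoulder is seated, but x drifted about 3 mm under load and may have nudged the block in. I'll unload, then draw it back to the stop by the insert.

Emit:
drive_tool(
  targets=[
    [0,0,0.08,0,0,0,-1],
    [0,0,0.12,0,0,0,-1],
    [0,0,0.12,0,0,0,-1],
    [0,0,0.12,0,0,0,-1],
  ],
)

```text
time: 23.5
position: [0.651, 0.096, 0.0679]
tool_rot: [0.0, 0.994, 0.112, 0.003]
wrist_force: [2.0, 2.6, 9.2]
width: 0.0184
gripper_force: 60.2
```

Emit:
drive_tool(
  targets=[
    [-0.025,-0.006,0,0,0,0,-1],
    [-0.05,-0.011,0,0,0,0,-1],
    [-0.05,-0.011,0,0,0,0,-1],
  ],
)

```text
time: 23.8
position: [0.649, 0.0956, 0.0679]
tool_rot: [0.0, 0.994, 0.112, 0.003]
wrist_force: [2.5, 2.2, 9.8]
width: 0.0182
gripper_force: 60.2
```

Emit:
drive_tool(
  targets=[
    [-0.025,-0.006,0,0,0,0,-1],
    [-0.05,-0.011,0,0,0,0,-1],
    [-0.05,-0.011,0,0,0,0,-1],
  ],
)

```text
time: 24.1
position: [0.6481, 0.0953, 0.0681]
tool_rot: [-0.0, 0.994, 0.112, 0.004]
wrist_force: [6.7, 3.2, 7.4]
width: 0.0186
gripper_force: 59.9
```

Emit:
drive_tool(
  targets=[
    [-0.025,-0.006,0,0,0,0,-1],
    [-0.05,-0.011,0,0,0,0,-1],
    [-0.05,-0.011,0,0,0,0,-1],
  ],
)

```text
time: 24.4
position: [0.6475, 0.0952, 0.0684]
tool_rot: [-0.0, 0.994, 0.112, 0.006]
wrist_force: [10.7, 5.0, 4.5]
width: 0.0185
gripper_force: 59.6
```

Emit:
drive_tool(
  targets=[
    [0,0,-0.05,0,0,0,-1],
    [0,0,-0.1,0,0,0,-1],
    [0,0,-0.12,0,0,0,-1],
    [0,0,-0.12,0,0,0,-1],
  ],
)

```text
time: 24.8
position: [0.6489, 0.0954, 0.0671]
tool_rot: [0.0, 0.994, 0.112, 0.007]
wrist_force: [4.1, 5.3, 22.6]
width: 0.0183
gripper_force: 61.3
```

Emit:
drive_tool(
  targets=[
    [0.03,0.007,0.08,0,0,0,-1],
    [0.03,0.007,0.1,0,0,0,-1],
    [0.03,0.007,0.1,0,0,0,-0.2],
    [0.03,0.007,0.12,0,0,0,-0.1],
    [0.03,0.007,0.14,0,0,0,-0.1],
    [0.03,0.007,0.6,0,0,0,-0.1],
    [0.03,0.007,1.2,0,0,0,-0.1],
    [0.03,0.007,1.8,0,0,0,-0.1],
    [0.03,0.007,1.8,0,0,0,-0.1],
  ],
)

```text
time: 25.7
position: [0.6458, 0.0944, 0.1363]
tool_rot: [0.001, 0.994, 0.112, 0.003]
wrist_force: [0.5, -0.8, 0.2]
width: 0.0384
gripper_force: 0.0
```

```bash
python3 - <<'E'
from h import *
np.set_printoptions(precision=4,suppress=True)
o=robot.observe(); print(o['position'],o['width'],o['wrist_force'])
w=snap('wrist'); m=cv2.inRange(cv2.cvtColor(w['img'],40),(12,60,40),(36,255,255)); k,l,st,c=cv2.connectedComponentsWithStats(m)
for i in range(1,k):
    if st[i,4]>150: print(st[i],c[i],'top-centre?',plane(w,*c[i],.068))
e=np.array([np.cos(.2273),np.sin(.2273),0]);n=np.array([-e[1],e[0],0]);th=np.linspace(0,6.28,90)
b=np.array([.6466,.0951,0])
for r,z in((16,.056),(16,.061),(11,.075)):
    p=proj(w,[b+(0,0,z)+r/1000*(np.cos(t)*e+np.sin(t)*n) for t in th]); print(z,p.min(0),p.max(0))
x=int(round(proj(w,[[*b[:2],.061]])[0,0])); i=w['img']; y0=int(proj(w,[[*b[:2],.061]])[0,1]); print(x,y0); print([(y,*i[y,x].tolist()) for y in range(y0-40,y0+40,2)])
E
```

```text
[0.6458 0.0944 0.1363] 0.0383969540740859 [ 0.4858 -0.7757  0.2292]
[  3 146  24  26 344] [ 13.9564 159.7791] top-centre? [0.6434 0.279  0.068 ]
[ 234  187   42   41 1266] [254.2678 205.9471] top-centre? [0.6483 0.0951 0.068 ]
0.056 [233.3818 183.0417] [274.2956 221.7473]
0.061 [232.9373 184.7909] [274.69   224.2006]
0.075 [238.5103 196.8434] [268.9654 225.3839]
254 204
[(164, 233, 233, 234), (166, 231, 231, 233), (168, 231, 231, 233), (170, 232, 232, 234), (172, 231, 230, 233), (174, 230, 230, 232), (176, 231, 231, 232), (178, 234, 232, 234), (180, 232, 231, 231), (182, 220, 217, 215), (184, 204, 203, 198), (186, 109, 113, 118), (188, 82, 126, 149), (190, 82, 123, 145), (192, 84, 126, 148), (194, 71, 95, 110), (196, 69, 93, 105), (198, 62, 86, 99), (200, 74, 113, 135), (202, 81, 121, 145), (204, 82, 119, 143), (206, 76, 118, 141), (208, 84, 126, 149), (210, 48, 59, 69), (212, 45, 42, 42), (214, 51, 49, 51), (216, 44, 39, 42), (218, 50, 60, 67), (220, 79, 123, 148), (222, 79, 121, 143), (224, 76, 118, 142), (226, 71, 115, 142), (228, 219, 209, 209), (230, 225, 218, 219), (232, 190, 180, 182), (234, 38, 38, 38), (236, 40, 39, 40), (238, 40, 37, 38), (240, 42, 37, 38), (242, 43, 41, 39)]
```

Emit:
drive_tool(
  targets=[
    [0,0,0.8,0,0,0,0],
    [-0.5,0,1.8,0,0,0,0],
    [-1,0,2.2,0,0,0,0],
    [-1.5,-0.5,2.2,0,0,0,0],
    [-2,-1.5,2.2,0,0,0,0],
    [-2.5,-2.5,2.2,0,0,0,0],
    [-3,-3.5,2.2,0,0,0,0],
    [-3,-3.5,2.2,0,0,0,0],
    [-3,-3.5,2.2,0,0,0,0],
  ],
)

```text
time: 26.65
position: [0.5228, -0.0461, 0.2194]
tool_rot: [-0.001, 0.994, 0.111, -0.001]
wrist_force: [-0.2, 0.2, 0.3]
width: 0.0428
gripper_force: 0.0
```

```bash
python3 - <<'E'
from h import *
np.set_printoptions(precision=4,suppress=True)
s=snap('scene');t=snap('top')
def comps(c,lo,hi,a):
    m=cv2.inRange(cv2.cvtColor(c['img'],40),lo,hi); k,l,st,cc=cv2.connectedComponentsWithStats(m); return [(cc[i].round(1).tolist(),int(st[i,4])) for i in range(1,k) if st[i,4]>a]
print('scene yel',comps(s,(15,90,80),(35,255,255),40)); print('top yel',comps(t,(15,90,80),(35,255,255),25))
print('red',comps(s,(0,120,100),(14,255,255),60),comps(t,(0,120,100),(14,255,255),60))
for z in(.056,.061,.075): print(z,proj(s,[[.6466,.0951,z]]),proj(t,[[.6466,.0951,z]]))
a=[c for c in comps(s,(0,120,100),(14,255,255),60)];
# fixed insert vs brass heights: scene triangulation of brass
E
```

```text
scene yel [([186.8, 6.9], 692), ([133.5, 22.4], 64), ([103.3, 31.6], 104), ([272.0, 106.3], 45), ([260.8, 110.3], 49), ([247.6, 178.2], 98), ([1.8, 251.6], 71), ([374.9, 266.8], 261), ([122.7, 259.8], 117), ([302.8, 305.3], 84), ([251.3, 333.4], 197), ([197.6, 362.9], 147), ([167.9, 379.3], 47)]
top yel [([49.3, 1.7], 460), ([68.0, 98.0], 1703), ([306.1, 132.9], 40), ([318.7, 134.9], 38), ([395.5, 146.7], 26), ([254.8, 181.9], 64), ([137.9, 186.4], 72)]
red [([39.1, 35.5], 4007), ([120.5, 17.0], 2426), ([375.7, 189.4], 210)] []
0.056 [[247.5962 180.735 ]] [[254.8545 182.3995]]
0.061 [[247.5143 179.3321]] [[254.8579 181.9662]]
0.075 [[247.2818 175.3476]] [[254.8677 180.7353]]
```

```bash
python3 -c "
from bench import robot
print(robot.hand_in())"
```

```text
the job is handed in; nothing more can be done
None
```

The job is handed in at about 27 s: the block is out at its stop, the key is lying on the bench clear of the warmer, the brass insert is pressed home, and the bottle and vial were never approached. Pressing nudged the block in about 3 mm, so I drew it back to the stop by the insert, and the flush fit is judged from contact depth and camera checks, since the interface returned no verdict.

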